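Tip the rinsed grinding balls out and hitch the basket

ROBOT

A 7-joint arm with a two-finger parallel gripper is mounted at the origin on the work surface. World frame = base frame: x ahead of the robot, y to its left, z up, the work surface at z = 0. Lengths are in mm, angles in rad, forces in N, time in s.
With the tool pointing down it reaches from about 400 to 875 mm from the base axis. Payload 4.4 kg.
Tool frame: the origin (TCP) lies at the very end of the fingers, on their centre line; the grasp point (between the pads) lies 19 mm behind it; y points along the fingers, x is the direction in which the jaws open and shut, and the axes are right-handed (so a half turn about y gives the same grasp; the last joint's range is limited). The gripper opens to 85 mm and grips with 20 to 120 N. Pads are 22 mm wide; open, the fingers measure 114 mm over their backs; the gripper's body (76 mm by 85 mm) begins 54 mm behind the grasp point. The pads swing forward as they close: fully open they stand 13 mm farther back than shut.
Start: joints at [-1.237, 0.628, 0.038, 1.517, -0.027, 0.996, -0.02], TCP at [252.98, 598.764, 231.313] pointing down, gripper open.
Joint ranges: [-3.06, 3.06], [-0.37, 2.12], [-1.25, 1.32], [0.18, 2.47], [-1.1, 4.24], [0.23, 1.98], [-2.94, 2.94]. Speed limits (rad/s): [2.57, 2.57, 3.14, 3.14, 3.14, 3.14, 3.14].

INTERFACE

Orientations are given as [roll, pitch, yaw] about the fixed x, y, z axes, in that order (R = Rz(yaw) Ry(pitch) Rx(roll)).
In Python, from cell import readout, eyes, finish_job gives the robot as it stands. The module is installed in compiled form; this text tells all that it offers.
- The arm moves only by the tool apply_moves, never from a script. Its argument "commands" is a list that holds one entry, the list of rows, each a list of 6 numbers: the shift along the tool's x, y, z in units of 0.04 m (1.0 is 0.04 m), then the turn, a rotation vector about the tool's x, y, z in units of 5 degrees (1.0 is 5 degrees). A call has 1 to 8 rows; each row shifts and turns the pose as measured when the row begins, along the tool's axes as they then stand; what a row does not reach is not made up. A row lasts 1/12 s, in which the tool goes at most 41.7 mm and 7.16 degrees, less where a joint would pass 70% of its speed; a pose out of reach is approached as far as the arm can. A call with a number of a shift or a turn outside -1 to 1 is refused whole. A call with a gripper value outside its range is refused whole. "claw" is the finger opening in mm, from 0 to 85.4, set as the call begins (left out, the last holds). The fingers move at their own pace and stop on an object; the grip force is fixed at half the most. Time passes only in rows, so rows that do not move let the fingers close. It gives the time, the measured TCP pose, the force and the opening at its end, in the units of the state.
- readout.read_state(): the state, without advancing time (a new reading comes with each control period).
- eyes.get_image(name): name is "side" or "top" or "wrist"; returns a dict with "image" (480x640x3 uint8, red, green, blue), "mtx" (3x3 intrinsics, pixels), "rvec" (rotation vector, rad) and "tvec" (3), from world to camera coordinates, as OpenCV has them. Camera axes: x right, y down, z forward; pixel columns grow to the right and rows downward; lengths in mm; the calibration is good to about 2 mm. A picture is of the moment at which its call begins. There is no depth.
- finish_job(): hands the job in, once; it reports no verdict.
The state is a dict: "clock": time; "qpos": joint angles; "qd": joint speeds; "tau": joint torques, N m; "eef_pos": TCP position; "tool_rot": TCP orientation; "force": force on the tool from outside, world axes, zero at the start; "torque": the same for the moment, N m; "width": finger opening in mm.
Only numpy, scipy, OpenCV 4.12 (cv2) and the standard library are available. Lean on these libraries where they do the work, as an engineer would, in place of code of your own. Each camera call takes 0.05 s, during which the arm holds its last target. There are 200 camera calls.

TASK

Lift the wire rinse basket by its blue grip, hold it low over the blue dish and tip it so that all five steel balls roll out through the notched spout and come to rest in the dish. Then set the empty basket upright on the white drain stand and push its yellow hook onto the pin until the red latch snaps shut behind the pin, and leave it standing there. Do not push the dish or the other things on the bench about.

Things in the scene. Friction and masses are not known exactly. Their poses are not given: they have to be found in the camera images.
- basket: Wire-mesh rinse basket, loose, 220 g, holding five steel balls; origin under its middle, z up. Flat floor 3 thick, x -45 to 15, 80 wide, then a 15 degree ramp up to the spout at x=50; walls 42 high, narrowing from 80 wide at x=15 to the spout. A wire arch along y (top z=79) carries the blue grip; top z=118. Yellow snap hook behind (-x), red latch across its mouth.
- grip (a point): centre of the blue grip block, on the basket at (0,0,101): 24 x 24 x 40 high, sides along the basket's x and y, so it can be taken from above in four yaws; nothing is in the way above z=79
- spout (a point): middle of the sill of the notched spout, on the basket at (50,0,12). The notch is 58 wide, open upward. Balls stay in while level and roll out past here once the spout end is tipped down by some 30 degrees; 55 degrees empties it, and rocking it back and tipping again frees a ball that lags
- throat (a point): middle of where the pin sits when hooked, on the basket at (-55,0,34). The yellow hook lies level, z 30 to 38: two prongs along x, 18 apart inside, flared tips ending at x=-93, inner end of the throat at x=-49, mouth open to -x
- latch (a joint): red sprung latch of the hook, hinged at basket (-81,10), 18 long, lying across the mouth at x=-81. 0 = shut, up to 1.45 rad swung inward to +x. Opens inward only, pushed by the pin with about 1 to 3 N, and springs shut by itself once the pin's axis is further in than about basket x = -58; the pin can go in to x=-53
- dish: blue round drying dish, loose, 350 g, outer 124 dia at the rim, inner about 108 at the floor, 30 high, floor 5 thick; origin under its middle
- stand: white drain stand, fixed, flat plate 180 (x) x 130 (y) x 8 thick with faint grey ribs; origin under its middle. An upright steel pin 8 dia stands at its x=+70, with a red head 26 dia from z=56 to 62 (too wide to pass through the hook from above)
- pin (a point): on the pin's axis at stand (70,0,42), the hook's height when the basket stands on the plate
- ball0: one of five loose steel balls, 18 dia, 24 g; origin at its centre
- ball1: one of five loose steel balls, 18 dia, 24 g; origin at its centre
- ball2: one of five loose steel balls, 18 dia, 24 g; origin at its centre
- ball3: one of five loose steel balls, 18 dia, 24 g; origin at its centre
- ball4: one of five loose steel balls, 18 dia, 24 g; origin at its centre
- wash_bottle: Bystander, to be left alone: white plastic wash bottle with red cap, 58 dia x 160 high; origin under its middle
- amber_bottle: Bystander, to be left alone: amber glass bottle with paper label, 54 dia x 110 high; origin under its middle
- jar: Bystander, to be left alone: clear glass sample jar, 58 dia x 65 high; origin under its middle
- petri_stack: Bystander, to be left alone: stack of six small culture dishes, 60 dia x 84 high; origin under its middle
- tube_rack: Bystander, to be left alone: orange rack of white-capped tubes, 85 x 125 x 48 high; origin under its middle
- spatula: Bystander, to be left alone: lab spatula lying flat, 150 long along its x, under 25 high; origin under its middle
There are look-alikes about, which are no part of the job. Leave any brown look-alike of the basket alone. Of the things that look like the dish, take the one that is farthest to the robot's right at the start.

How it is judged (in metres and radians):
On the way, in this order (a step that is already met when the one before it is completed fails the run):
1. the basket is held over the dish, tipped with its spout down (angle between basket's own x axis and vertical above 1.95 rad and horizontal distance between spout and dish below 0.07 m), for 0.05 s.
2. all five balls lie in the dish (horizontal distance between each of ball0, ball1, ball2, ball3, ball4 and dish below 0.055 m and z of each of ball0, ball1, ball2, ball3, ball4 in the frame of dish below 0.035 m), for 0.2 s.
3. the pin is pushed into the hook's mouth and swings the latch inward (value of joint latch above 0.5 rad and horizontal distance between pin and throat below 0.04 m), for 0.02 s.
At the end, for the whole second after the job is handed in: All five balls at rest inside the dish, within 55 mm of its axis; the basket at rest on the stand plate (underside within 5 mm of it), upright within 0.1 rad, with the pin in the hook throat (basket x -70 to -45 mm, y within 10 mm) and the latch shut (below 0.2 rad) (all of step 2 and linear speed of each of ball0, ball1, ball2, ball3, ball4, basket below 0.03 m/s and value of joint latch below 0.2 rad and x of pin in the frame of basket between -0.07 and -0.045 m and y of pin in the frame of basket between -0.01 and 0.01 m and z of basket in the frame of stand between 0.005 and 0.013 m and angle between basket's own z axis and vertical below 0.1 rad); the robot touches nothing.
It fails at once if a ball is dropped hard (faster than 1.6 m/s, a fall of some 13 cm) (linear speed of any of ball0, ball1, ball2, ball3, ball4 above 1.6 m/s).
It fails at once if the dish is shifted by more than 40 mm (distance of dish from where it was at the start of the episode above 0.04 m).
It fails at once if a bystander is shifted by more than 25 mm or tipped over (distance of any of wash_bottle, amber_bottle, jar, petri_stack, tube_rack, spatula from where it was at the start of the episode above 0.025 m or angle between any of wash_bottle, amber_bottle, jar, petri_stack, tube_rack, spatula's own z axis and vertical above 0.5 rad).
It also fails if it takes over 64 s, if anything falls off the work surface, if the arm or the gripper's body presses on something with over 40 N, if the wrist force passes 120 N, or if a joint passes its speed limit or range.

## Working session

There is one attempt and no reset: what is moved stays moved. The work goes in short steps, Python scripts to look and compute and a tool call to move; the robot and the scene stay as the last step left them, time stands still between calls to the robot, and variables do not carry over. Pictures are saved under pics/ and viewed, about 8 in all and at most 12, crops included, and the job is handed in when it is done.

Besides the shell and the picture viewer there is one more tool, called after ">>>" by a JSON object that holds its "op" and its "data", one argument or row to a line. apply_moves: Moves the arm, as the interface text tells. Shifts and turns lie within -1 to 1; 1 stands for 0.04 m of shift or 5 degrees of turn. Its arguments: {"type":"object","properties":{"commands":{"type":"array"},"claw":{"type":"number"}},"required":["commands"]}

```bash
mkdir -p pics
cat > h.py <<'E'
import numpy as np, cv2
from scipy.spatial.transform import Rotation as R
from cell import readout, eyes, finish_job
def snap(n,fn=None):
    d=eyes.get_image(n); d['image']=np.asarray(d['image'])
    if fn: cv2.imwrite('pics/'+fn,cv2.cvtColor(d['image'],cv2.COLOR_RGB2BGR))
    np.savez('pics/%s.npz'%(fn or n),**{k:np.asarray(v) for k,v in d.items()})
    return d
def load(fn): return dict(np.load('pics/%s.npz'%fn))
def ray(d,uv):
    M=cv2.Rodrigues(np.array(d['rvec'],float))[0]; t=np.array(d['tvec'],float).ravel()
    v=M.T@np.linalg.inv(d['mtx'])@np.array([uv[0],uv[1],1.]); return -M.T@t, v/np.linalg.norm(v)
def onz(d,uv,z):
    c,v=ray(d,uv); return c+v*(z-c[2])/v[2]
def tri(d1,u1,d2,u2):
    c1,v1=ray(d1,u1); c2,v2=ray(d2,u2)
    s=np.linalg.lstsq(np.array([v1,-v2]).T,c2-c1,rcond=None)[0]
    a,b=c1+s[0]*v1,c2+s[1]*v2; return (a+b)/2,np.linalg.norm(a-b)
def proj(d,p): return cv2.projectPoints(np.array(p,float).reshape(-1,1,3),np.array(d['rvec'],float),np.array(d['tvec'],float),np.array(d['mtx'],float),None)[0].reshape(-1,2)
E
python3 - <<'E'
from h import *
for n in('top','side','wrist'):
    d=snap(n,n+'0.png'); print(n,ray(d,(320,240)),d['mtx'][0])
s=readout.read_state(); print({k:np.round(s[k],3) for k in s})
E
```

```text
top (array([ 362.20849583,  -34.4917029 , 1027.77539851]), array([ 0.17987441,  0.02007381, -0.98348474])) [442.31912861   0.         315.35883778]
side (array([  -88.09173859, -1046.77574372,  1013.26867083]), array([ 0.43380596,  0.66431722, -0.60868302])) [624.57134823   0.         313.42197258]
wrist (array([191.35823413, 623.57181657, 373.75000014]), array([ 0.26720839, -0.12883695, -0.95498729])) [415.82226033   0.         325.23405137]
{'clock': np.float64(0.15), 'qpos': array([-1.237,  0.629,  0.038,  1.518, -0.027,  0.996, -0.02 ]), 'qd': array([ 0.002, -0.002, -0.001, -0.003,  0.002,  0.001,  0.002]), 'tau': array([ 1.0000e-03, -5.6380e+01,  1.2270e+00, -1.9365e+01,  1.1000e-02,
        7.0000e-03, -0.0000e+00]), 'eef_pos': array([252.79 , 598.315, 230.591]), 'tool_rot': array([-1.571,  0.002,  1.171]), 'force': array([ 0.748,  1.088, -0.118]), 'torque': array([ 0.013,  0.029, -0.04 ]), 'width': np.float64(85.383)}
```

View pics/top0.png

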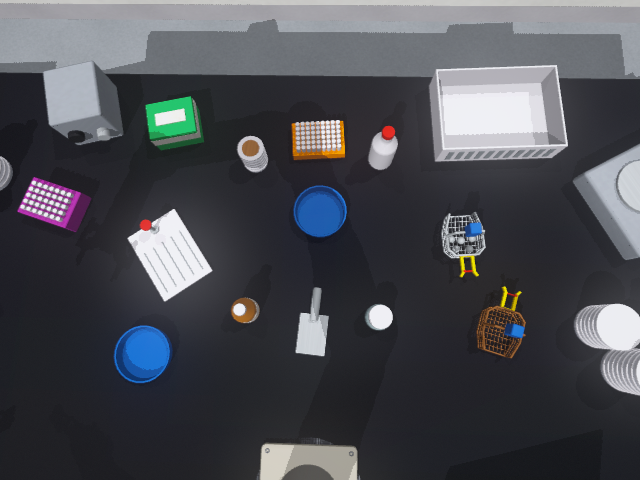

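View pics/side0.png

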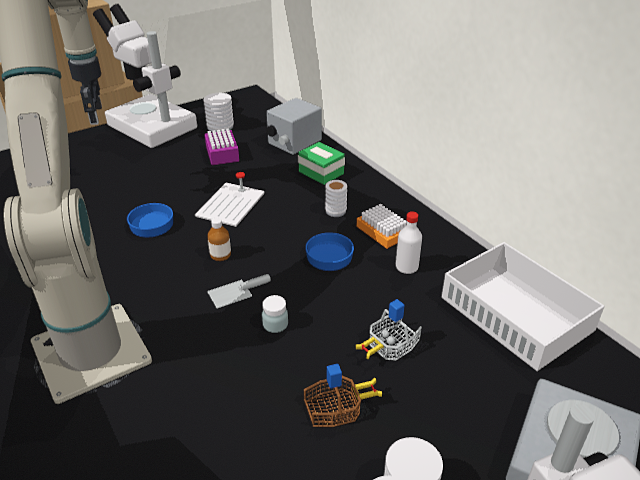

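Top view: white basket with balls at (463,236), its blue grip at (475,230), yellow hook at (468,266) pointing toward the robot. Candidates that could be mistaken:
- Baskets: the white one at (463,236) and the brown look-alike at (502,330), with grip at (515,330).
- Dishes: (320,211) and (142,354). The right one, (320,211), is the one to use.
- Stand: (170,255), with the pin head at (146,225). The white plate at (312,335) is the spatula, and the white tray is at (498,113).

Run:
```python
from h import *
T=load('top0.png');S=load('side0.png')
print('tcp proj',proj(T,[[253,598,231],[0,0,0]]),proj(S,[[253,598,231],[0,0,0]]))
def blobs(d,lo,hi,amin=15):
    h=cv2.cvtColor(d['image'],cv2.COLOR_RGB2HSV); m=cv2.inRange(h,lo,hi)
    n,l,s,c=cv2.connectedComponentsWithStats(m); return [(tuple(np.round(c[i],1)),s[i,4],tuple(s[i,:4])) for i in range(1,n) if s[i,4]>=amin]
for nm,lo,hi in(('blue',(95,120,60),(125,255,255)),('red',(0,170,90),(6,255,255)),('yel',(22,150,100),(33,255,255))):
    print(nm,'T',blobs(T,lo,hi));print(nm,'S',blobs(S,lo,hi))
crop=T['image'][185:300,420:535]; cv2.imwrite('pics/c1.png',cv2.cvtColor(cv2.resize(np.hstack([crop,T['image'][200:315,115:230]]),None,fx=3.4,fy=3.4,interpolation=cv2.INTER_CUBIC),cv2.COLOR_RGB2BGR))
```

```text
tcp proj [[-32.57976136 374.45899627]
 [307.22103913 494.16443359]] [[ 97.03632445 120.46163183]
 [ 90.7405095  351.61725651]]
blue T [((np.float64(319.5), np.float64(210.8)), np.int32(2230), (np.int32(293), np.int32(185), np.int32(54), np.int32(53))), ((np.float64(472.9), np.float64(229.3)), np.int32(207), (np.int32(464), np.int32(222), np.int32(18), np.int32(15))), ((np.float64(514.2), np.float64(330.2)), np.int32(240), (np.int32(504), np.int32(323), np.int32(21), np.int32(15))), ((np.float64(142.3), np.float64(353.7)), np.int32(2715), (np.int32(113), np.int32(325), np.int32(60), np.int32(59)))]
blue S [((np.float64(150.1), np.float64(219.4)), np.int32(1304), (np.int32(127), np.int32(203), np.int32(46), np.int32(35))), ((np.float64(329.2), np.float64(250.9)), np.int32(1526), (np.int32(305), np.int32(232), np.int32(49), np.int32(39))), ((np.float64(396.0), np.float64(309.9)), np.int32(286), (np.int32(389), np.int32(299), np.int32(16), np.int32(24))), ((np.float64(333.6), np.float64(375.3)), np.int32(333), (np.int32(326), np.int32(363), np.int32(16), np.int32(26)))]
red T [((np.float
[... 814 characters left out ...]
(np.float64(503.5), np.float64(296.8)), np.int32(91), (np.int32(500), np.int32(286), np.int32(8), np.int32(22))), ((np.float64(514.9), np.float64(301.0)), np.int32(80), (np.int32(510), np.int32(291), np.int32(12), np.int32(20)))]
yel S [((np.float64(372.2), np.float64(346.2)), np.int32(168), (np.int32(363), np.int32(337), np.int32(21), np.int32(22))), ((np.float64(358.6), np.float64(345.9)), np.int32(31), (np.int32(356), np.int32(343), np.int32(6), np.int32(6))), ((np.float64(365.0), np.float64(384.0)), np.int32(121), (np.int32(355), np.int32(378), np.int32(21), np.int32(14))), ((np.float64(370.3), np.float64(394.1)), np.int32(123), (np.int32(359), np.int32(390), np.int32(23), np.int32(9)))]
```

View pics/c1.png

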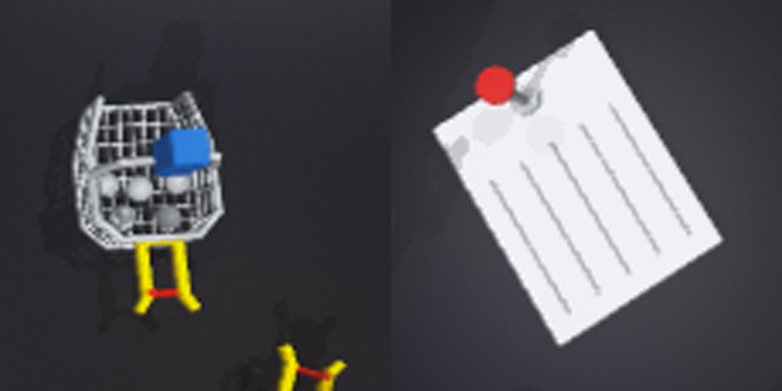

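The crop shows the white basket with five balls, its spout away from the robot and its hook toward the robot. The stand's pin sits near the plate's upper-left short edge.

Run:
```python
from h import *
T=load('top0.png');S=load('side0.png')
pr=lambda n,v:print(n,np.round(v,1) if not isinstance(v,tuple) else (np.round(v[0],1),round(float(v[1]),1)))
g=tri(T,(472.9,229.3),S,(396,309.9));pr('grip tri',g)
y=onz(T,(467.7,265.3),34);l=onz(T,(467.4,270.6),34);pr('yel',y);pr('latch',l)
pr('gripT@108',onz(T,(472.9,229.3),108))
d=g[0][:2]-l[:2];print('yaw',np.degrees(np.arctan2(d[1],d[0])),np.linalg.norm(d))
p=tri(T,(145.2,224.5),S,(240,174.6));pr('pinhead',p)
pr('pinT@61',onz(T,(145.2,224.5),61))
# dish rim
for d,c in((T,(319.5,210.8)),(S,(329.2,250.9))): 
    h=cv2.cvtColor(d['image'],cv2.COLOR_RGB2HSV); m=cv2.inRange(h,(95,120,60),(125,255,255))
    n,lb,s,cc=cv2.connectedComponentsWithStats(m); i=np.argmin(np.linalg.norm(cc-np.array(c),axis=1))
    ct=cv2.findContours((lb==i).astype('uint8'),0,1)[0][0].reshape(-1,2)
    P=np.array([onz(d,u,30)[:2] for u in ct]);print('dish rim z30 circle',cv2.minEnclosingCircle(P.astype('float32')),P.min(0),P.max(0))
# stand from top
cm=T['image']; m=(cm.min(2)>150).astype('uint8'); m=cv2.morphologyEx(m,cv2.MORPH_CLOSE,np.ones((7,7)))
n,lb,s,cc=cv2.connectedComponentsWithStats(m); i=lb[265,175]; print(s[i],i)
ct=cv2.findContours((lb==i).astype('uint8'),0,1)[0][0].reshape(-1,2)
P=np.array([onz(T,u,8)[:2] for u in ct],'float32');print('stand',cv2.minAreaRect(P),cv2.boxPoints(cv2.minAreaRect(P)).round())
for n,u,z in(('wash',(388,132),160),('petri',(250,147),84),('jar',(379,316),65),('amber',(239,310),110),('spat',(313,330),5),('spathandle',(316,295),20),('rack',(319,140),48),('bin',(440,158),0),('browngrip',(514,330),118)): pr(n,onz(T,u,z))
s=readout.read_state();W=load('wrist0.png');Rt=R.from_euler('xyz',s['tool_rot']).as_matrix();print(Rt.round(2));print('cam in tool',Rt.T@(ray(W,(320,240))[0]-s['eef_pos']),'dir',Rt.T@ray(W,(320,240))[1])
```

```text
grip tri (array([ 562.5, -339.5,  101. ]), 1.2)
yel [ 493.7 -346.4   34. ]
latch [ 481.7 -345.3   34. ]
gripT@108 [ 560.4 -336.9  108. ]
yaw 4.086929759200318 80.94502356909064
pinhead (array([566.5, 380.7,  61.7]), 1.5)
pinT@61 [565.9 381.3  61. ]
dish rim z30 circle ((614.1071166992188, -11.096074104309082), 63.015865325927734) [551.54737077 -72.84552381] [676.22350407  50.82763499]
dish rim z30 circle ((607.448486328125, -21.82083511352539), 78.22244262695312) [540.88998002 -96.29239614] [679.88023595  53.72492886]
[ 128  209   84   92 4098] 11
stand ((508.1632995605469, 340.3583679199219), (180.26318359375, 129.89715576171875), 35.07880783081055) [[397. 342.]
 [472. 235.]
 [619. 339.]
 [545. 445.]]
wash [ 752.8 -152.8  160. ]
petri [746.  149.1  84. ]
jar [ 376.2 -144.9   65. ]
amber [380.1 147.2 110. ]
spat [341.9  -2.9   5. ]
spathandle [419.9  -8.   20. ]
rack [780.7  -6.2  48. ]
bin [ 759.3 -300.3    0. ]
browngrip [ 355.1 -406.4  118. ]
[[ 0.39 -0.   -0.92]
 [ 0.92 -0.    0.39]
 [-0.   -1.   -0.  ]]
cam in tool [  -0.85896788 -143.16096083   66.41219367] dir [-0.013243    0.95502    -0.29624554]
```

>>> {"op": "apply_moves", "data": {
  "commands": [
    [[0,0,0,-1,0,0],[0,0,0,-1,0,0],[0,0,0,-1,0,0],[0,0,0,-1,0,0]]
  ]
}}

```text
clock: 0.48
eef_pos: [263.9, 593.7, 232.0]
tool_rot: [-1.936, -0.002, 1.154]
force: [0.0, -0.4, -0.7]
width: 85.7
```

```bash
cat >> h.py <<'E'
def st():
    s=readout.read_state(); return s,np.array(s['eef_pos']),R.from_euler('xyz',s['tool_rot'])
def down(yaw): return R.from_euler('xyz',[-90,0,yaw],degrees=True)
def rows(poses,n=8):
    """poses: list of (pos,Rot), the first is the present pose; prints rows by calls"""
    out=[]
    for (p,r),(q,t) in zip(poses[:-1],poses[1:]):
        out.append(np.r_[r.inv().apply(np.array(q)-p)/40,np.degrees((r.inv()*t).as_rotvec())/5])
    o=np.round(out,2)+0.; print('max',np.abs(o).max(),len(o))
    for i in range(0,len(o),n): print(str(o[i:i+n].tolist()).replace(' ',''))
E
python3 - <<'E'
from h import *
s,p,r=st(); print(s['clock'],s['qpos'].round(3),p.round(1),r.as_matrix().round(2))
E
```

```text
0.4833 [-1.522  0.678  0.238  1.512  0.245  1.042 -0.309] [263.9 593.7 232. ] [[ 0.4   0.33 -0.85]
 [ 0.91 -0.14  0.38]
 [ 0.   -0.93 -0.36]]
```

```bash
cat > p1.py <<'E'
from h import *
import sys
N=int(sys.argv[1])
s,p,r=st(); print(s['clock'],s['qpos'].round(2),p.round(1),r.as_euler('xyz',degrees=True).round(1))
x=r.as_matrix()[:,0]; yaw=np.degrees(np.arctan2(x[1],x[0]))
if yaw<-150: pass
az0=np.degrees(np.arctan2(p[1],p[0])); r0=np.hypot(*p[:2])
tgt=np.array([560,-338]); az1=np.degrees(np.arctan2(tgt[1],tgt[0])); r1=np.hypot(*tgt)
yt=-176 
P=[(p,r)]
for i in range(1,N+1):
    f=i/N; a=np.radians(az0+(az1-az0)*f); q=np.array([(r0+(r1-r0)*f)*np.cos(a),(r0+(r1-r0)*f)*np.sin(a),p[2]+(225-p[2])*f])
    P.append((q,down(yaw+(yt-yaw)*f)))
# spread the removal of any tilt over 6 rows
tl=(down(yaw).inv()*r).as_rotvec()
P=[P[0]]+[(q,t*R.from_rotvec(tl*max(0,1-(i+1)/6))) for i,(q,t) in enumerate(P[1:])]
rows(P)
E
python3 p1.py 52
```

```text
0.4833 [-1.52  0.68  0.24  1.51  0.25  1.04 -0.31] [263.9 593.7 232. ] [-1.109e+02 -1.000e-01  6.610e+01]
max 0.93 52
[[-0.01,0.19,-0.49,0.7,0.88,0.31],[0.02,0.16,-0.5,0.7,0.9,0.26],[0.04,0.13,-0.51,0.7,0.91,0.2],[0.07,0.1,-0.52,0.7,0.92,0.14],[0.1,0.07,-0.52,0.7,0.93,0.09],[0.12,0.03,-0.51,0.7,0.93,0.03],[0.15,0.0,-0.51,0.0,0.93,0.0],[0.17,0.0,-0.5,0.0,0.93,0.0]]
[[0.19,0.0,-0.49,0.0,0.93,0.0],[0.22,0.0,-0.48,0.0,0.93,0.0],[0.24,0.0,-0.47,0.0,0.93,0.0],[0.26,0.0,-0.46,0.0,0.93,0.0],[0.29,0.0,-0.45,0.0,0.93,0.0],[0.31,0.0,-0.43,0.0,0.93,0.0],[0.33,0.0,-0.42,0.0,0.93,0.0],[0.35,0.0,-0.4,0.0,0.93,0.0]]
[[0.37,0.0,-0.38,0.0,0.93,0.0],[0.39,0.0,-0.36,0.0,0.93,0.0],[0.4,0.0,-0.35,0.0,0.93,0.0],[0.42,0.0,-0.33,0.0,0.93,0.0],[0.43,0.0,-0.3,0.0,0.93,0.0],[0.45,0.0,-0.28,0.0,0.93,0.0],[0.46,0.0,-0.26,0.0,0.93,0.0],[0.47,0.0,-0.24,0.0,0.93,0.0]]
[[0.49,0.0,-0.22,0.0,0.93,0.0],[0.5,0.0,-0.19,0.0,0.93,0.0],[0.5,0.0,-0.17,0.0,0.93,0.0],[0.51,0.0,-0.14,0.0,0.93,0.0],[0.52,0.0,-0.12,0.0,0.93,0.0],[0.52,0.0,-0.09,0.0,0.93,0.0],[0.53,0.0,-0.07,0.0,0.93,0.0],[0.53,0.0,-0.04,0.0,0.93,0.0]]
[[0.53,0.0,-0.01,0.0,0.93,0.0],[0.53,0.0,0.01,0.0,0.93,0.0],[0.53,0.0,0.04,0.0,0.93,0.0],[0.53,0.0,0.06,0.0,0.93,0.0],[0.52,0.0,0.09,0.0,0.93,0.0],[0.52,0.0,0.11,0.0,0.93,0.0],[0.51,0.0,0.14,0.0,0.93,0.0],[0.51,0.0,0.16,0.0,0.93,0.0]]
[[0.5,0.0,0.19,0.0,0.93,0.0],[0.49,0.0,0.21,0.0,0.93,0.0],[0.48,0.0,0.24,0.0,0.93,0.0],[0.47,0.0,0.26,0.0,0.93,0.0],[0.45,0.0,0.28,0.0,0.93,0.0],[0.44,0.0,0.3,0.0,0.93,0.0],[0.42,0.0,0.32,0.0,0.93,0.0],[0.41,0.0,0.34,0.0,0.93,0.0]]
[[0.39,0.0,0.36,0.0,0.93,0.0],[0.37,0.0,0.38,0.0,0.93,0.0],[0.35,0.0,0.4,0.0,0.93,0.0],[0.33,0.0,0.42,0.0,0.93,0.0]]
```

>>> {"op": "apply_moves", "data": {
  "commands": [
    [[0,0.19,-0.49,0.7,0.88,0.31],[0.02,0.16,-0.5,0.7,0.9,0.26],[0.04,0.13,-0.51,0.7,0.91,0.2],[0.07,0.1,-0.52,0.7,0.92,0.14],[0.1,0.07,-0.52,0.7,0.93,0.09],[0.12,0.03,-0.51,0.7,0.93,0.03],[0.15,0,-0.51,0,0.93,0],[0.17,0,-0.5,0,0.93,0]]
  ]
}}

```text
clock: 1.15
eef_pos: [383.0, 524.3, 220.4]
tool_rot: [-1.551, 0.019, 0.528]
force: [0.4, 0.5, 0.1]
width: 85.5
```

>>> {"op": "apply_moves", "data": {
  "commands": [
    [[0.19,0,-0.49,0,0.93,0],[0.22,0,-0.48,0,0.93,0],[0.24,0,-0.47,0,0.93,0],[0.26,0,-0.46,0,0.93,0],[0.29,0,-0.45,0,0.93,0],[0.31,0,-0.43,0,0.93,0],[0.33,0,-0.42,0,0.93,0],[0.35,0,-0.4,0,0.93,0]]
  ]
}}

```text
clock: 1.82
eef_pos: [507.6, 395.1, 213.7]
tool_rot: [-1.571, 0.029, -0.158]
force: [0.2, 1.0, -0.2]
width: 85.4
```

```bash
python3 p1.py 40
```

```text
1.8167 [-0.91  0.67  0.38  1.54 -0.3   1.   -0.6 ] [507.6 395.1 213.7] [-90.    1.7  -9.1]
max 0.83 40
[[0.35,-0.02,-0.33,0.02,0.83,-0.06],[0.37,-0.02,-0.32,0.02,0.83,-0.06],[0.38,-0.01,-0.3,0.01,0.83,-0.06],[0.39,-0.01,-0.28,0.01,0.83,-0.06],[0.41,-0.01,-0.27,0.01,0.83,-0.06],[0.42,-0.01,-0.25,0.0,0.83,-0.06],[0.43,-0.01,-0.23,0.0,0.83,0.0],[0.44,-0.01,-0.21,0.0,0.83,0.0]]
[[0.45,-0.01,-0.19,0.0,0.83,0.0],[0.45,-0.01,-0.17,0.0,0.83,0.0],[0.46,-0.01,-0.16,0.0,0.83,0.0],[0.47,-0.01,-0.14,0.0,0.83,0.0],[0.47,-0.01,-0.12,0.0,0.83,0.0],[0.48,-0.01,-0.1,0.0,0.83,0.0],[0.48,-0.01,-0.07,0.0,0.83,0.0],[0.48,-0.01,-0.05,0.0,0.83,0.0]]
[[0.49,-0.01,-0.03,0.0,0.83,0.0],[0.49,-0.01,-0.01,0.0,0.83,0.0],[0.49,-0.01,0.01,0.0,0.83,0.0],[0.49,-0.01,0.03,0.0,0.83,0.0],[0.49,-0.01,0.05,0.0,0.83,0.0],[0.48,-0.01,0.07,0.0,0.83,0.0],[0.48,-0.01,0.09,0.0,0.83,0.0],[0.48,-0.01,0.11,0.0,0.83,0.0]]
[[0.47,-0.01,0.13,0.0,0.83,0.0],[0.47,-0.01,0.15,0.0,0.83,0.0],[0.46,-0.01,0.17,0.0,0.83,0.0],[0.45,-0.01,0.19,0.0,0.83,0.0],[0.44,-0.01,0.21,0.0,0.83,0.0],[0.43,-0.01,0.23,0.0,0.83,0.0],[0.42,-0.01,0.25,0.0,0.83,0.0],[0.41,-0.01,0.27,0.0,0.83,0.0]]
[[0.4,-0.01,0.28,0.0,0.83,0.0],[0.39,-0.01,0.3,0.0,0.83,0.0],[0.38,-0.01,0.32,0.0,0.83,0.0],[0.36,-0.01,0.33,0.0,0.83,0.0],[0.35,-0.01,0.35,0.0,0.83,0.0],[0.33,-0.01,0.36,0.0,0.83,0.0],[0.32,-0.01,0.38,0.0,0.83,0.0],[0.3,-0.01,0.39,0.0,0.83,0.0]]
```

>>> {"op": "apply_moves", "data": {
  "commands": [
    [[0.35,-0.02,-0.33,0.02,0.83,-0.06],[0.37,-0.02,-0.32,0.02,0.83,-0.06],[0.38,-0.01,-0.3,0.01,0.83,-0.06],[0.39,-0.01,-0.28,0.01,0.83,-0.06],[0.41,-0.01,-0.27,0.01,0.83,-0.06],[0.42,-0.01,-0.25,0,0.83,-0.06],[0.43,-0.01,-0.23,0,0.83,0],[0.44,-0.01,-0.21,0,0.83,0]]
  ]
}}

```text
clock: 2.48
eef_pos: [590.6, 254.7, 213.4]
tool_rot: [-1.574, -0.002, -0.768]
force: [0.1, 0.8, -0.1]
width: 85.4
```

>>> {"op": "apply_moves", "data": {
  "commands": [
    [[0.45,-0.01,-0.19,0,0.83,0],[0.45,-0.01,-0.17,0,0.83,0],[0.46,-0.01,-0.16,0,0.83,0],[0.47,-0.01,-0.14,0,0.83,0],[0.47,-0.01,-0.12,0,0.83,0],[0.48,-0.01,-0.1,0,0.83,0],[0.48,-0.01,-0.07,0,0.83,0],[0.48,-0.01,-0.05,0,0.83,0]]
  ]
}}

```text
clock: 3.15
eef_pos: [633.4, 99.5, 214.2]
tool_rot: [-1.577, -0.003, -1.375]
force: [0.3, 0.3, 0.4]
width: 85.4
```

```bash
python3 p1.py 24
```

```text
3.15 [-0.59  0.73  0.7   1.57 -0.52  1.04 -1.12] [633.4  99.5 214.2] [-90.4  -0.2 -78.8]
max 0.81 24
[[0.47,-0.01,-0.01,0.01,0.81,0.01],[0.47,-0.01,0.01,0.01,0.81,0.01],[0.47,-0.01,0.03,0.01,0.81,0.01],[0.47,-0.01,0.05,0.01,0.81,0.01],[0.46,-0.01,0.07,0.01,0.81,0.01],[0.46,-0.01,0.08,0.01,0.81,0.01],[0.46,-0.01,0.1,0.0,0.81,0.0],[0.45,-0.01,0.12,0.0,0.81,0.0]]
[[0.45,-0.01,0.14,0.0,0.81,0.0],[0.44,-0.01,0.16,0.0,0.81,0.0],[0.44,-0.01,0.18,0.0,0.81,0.0],[0.43,-0.01,0.2,0.0,0.81,0.0],[0.42,-0.01,0.21,0.0,0.81,0.0],[0.41,-0.01,0.23,0.0,0.81,0.0],[0.4,-0.01,0.25,0.0,0.81,0.0],[0.39,-0.01,0.27,0.0,0.81,0.0]]
[[0.38,-0.01,0.28,0.0,0.81,0.0],[0.37,-0.01,0.3,0.0,0.81,0.0],[0.36,-0.01,0.31,0.0,0.81,0.0],[0.34,-0.01,0.33,0.0,0.81,0.0],[0.33,-0.01,0.34,0.0,0.81,0.0],[0.31,-0.01,0.36,0.0,0.81,0.0],[0.3,-0.01,0.37,0.0,0.81,0.0],[0.28,-0.01,0.38,0.0,0.81,0.0]]
```

```bash
sed -i 's/^yt=-176.*/yt=-86/; s/\[560,-338\]/[561,-338]/; s/225/200/g' p1.py; python3 p1.py 14
```

```text
3.15 [-0.59  0.73  0.7   1.57 -0.52  1.04 -1.12] [633.4  99.5 214.2] [-90.4  -0.2 -78.8]
max 0.8 14
[[0.8,0.03,-0.03,0.01,0.1,0.01],[0.8,0.03,-0.06,0.01,0.1,0.01],[0.8,0.03,-0.09,0.01,0.1,0.01],[0.79,0.03,-0.13,0.01,0.1,0.01],[0.79,0.03,-0.16,0.01,0.1,0.01],[0.78,0.03,-0.19,0.01,0.1,0.01],[0.78,0.03,-0.22,0.0,0.1,0.0],[0.77,0.03,-0.25,0.0,0.1,0.0]]
[[0.76,0.03,-0.29,0.0,0.1,0.0],[0.75,0.03,-0.32,0.0,0.1,0.0],[0.73,0.03,-0.35,0.0,0.1,0.0],[0.72,0.03,-0.38,0.0,0.1,0.0],[0.71,0.03,-0.41,0.0,0.1,0.0],[0.69,0.03,-0.44,0.0,0.1,0.0]]
```

>>> {"op": "apply_moves", "data": {
  "commands": [
    [[0.8,0.03,-0.03,0.01,0.1,0.01],[0.8,0.03,-0.06,0.01,0.1,0.01],[0.8,0.03,-0.09,0.01,0.1,0.01],[0.79,0.03,-0.13,0.01,0.1,0.01],[0.79,0.03,-0.16,0.01,0.1,0.01],[0.78,0.03,-0.19,0.01,0.1,0.01],[0.78,0.03,-0.22,0,0.1,0],[0.77,0.03,-0.25,0,0.1,0]]
  ]
}}

```text
clock: 3.82
eef_pos: [631.0, -160.0, 200.0]
tool_rot: [-1.574, 0.006, -1.439]
force: [0.6, 0.2, 0.1]
width: 85.4
```

>>> {"op": "apply_moves", "data": {
  "commands": [
    [[0.76,0.03,-0.29,0,0.1,0],[0.75,0.03,-0.32,0,0.1,0],[0.73,0.03,-0.35,0,0.1,0],[0.72,0.03,-0.38,0,0.1,0],[0.71,0.03,-0.41,0,0.1,0],[0.69,0.03,-0.44,0,0.1,0],[0,0,0,0,0,0]]
  ]
}}

```text
clock: 4.4
eef_pos: [554.6, -359.0, 189.3]
tool_rot: [-1.58, 0.002, -1.502]
force: [-1.0, -2.1, 0.5]
width: 85.4
```

Run:
```python
from h import *
s,p,r=st(); print(s['clock'],s['qpos'].round(2),p.round(1),r.as_euler('xyz',degrees=True).round(1))
snap('wrist','w1.png')
```

```text
4.4 [ 0.17  0.78  0.66  1.53 -0.53  1.02 -0.53] [ 554.6 -359.   189.3] [-90.5   0.1 -86.1]
```

View pics/w1.png

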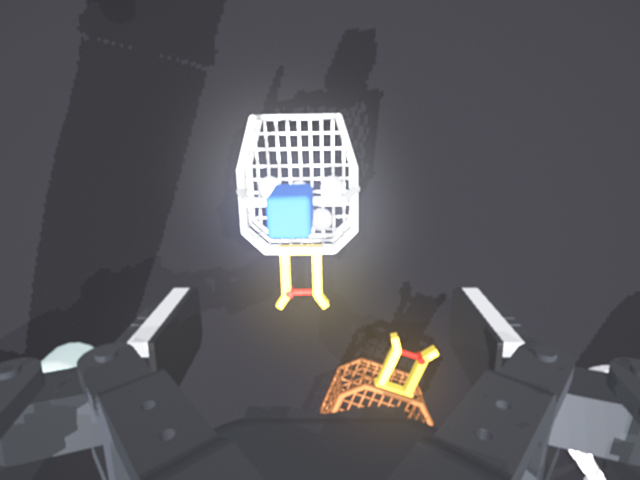

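Wrist view: grip top face at about (290,213), hook at (302,280) with the latch at (302,293), front wall top edge from (250,116) to (342,116). The brown look-alike is below at (385,390).

Run:
```python
from h import *
W=load('w1.png')
h=cv2.cvtColor(W['image'],cv2.COLOR_RGB2HSV); m=cv2.inRange(h,(95,100,150),(125,255,255));m[:, :200]=0
ct=max(cv2.findContours(m,0,1)[0],key=cv2.contourArea);print(cv2.boundingRect(ct),cv2.minAreaRect(ct))
t=cv2.inRange(h,(95,100,205),(125,255,255));t[:, :200]=0
ct=max(cv2.findContours(t,0,1)[0],key=cv2.contourArea);mr=cv2.minAreaRect(ct);print(mr)
b=cv2.boxPoints(mr);Q=np.array([onz(W,u,118)[:2] for u in b]);print('top face',Q.round(1),Q.mean(0).round(1))
for n,u,z in(('latch',(302,293),34),('prongL',(283,248),34),('prongR',(317,248),34),('tipL',(280,305),34),('tipR',(324,305),34),('frontL',(250,116),42),('frontR',(342,116),42)): print(n,onz(W,u,z)[:2].round(1))
T=load('top0.png');print('grip tri',tri(T,(472.9,229.3),W,(290,213)))
```

```text
(268, 184, 45, 49) ((299.1480407714844, 200.70094299316406), (54.047698974609375, 37.22388458251953), 37.97160339355469)
((299.1480407714844, 200.70094299316406), (54.047698974609375, 37.22388458251953), 37.97160339355469)
top face [[ 573.3 -327.3]
 [ 589.5 -338.6]
 [ 573.6 -361.8]
 [ 556.6 -350.7]] [ 573.3 -344.6]
latch [ 481.4 -346.4]
prongL [ 517.4 -330.1]
prongR [ 519.2 -355.7]
tipL [ 470.  -329.7]
tipR [ 472.4 -364.3]
frontL [ 612.5 -304.6]
frontR [ 616.8 -366.5]
grip tri (array([ 562.00968259, -338.98955603,  101.16524251]), np.float64(0.379237481973351))
```

>>> {"op": "apply_moves", "data": {
  "commands": [
    [[-0.3,0.3,0.15,0.1,0,0],[-0.16,0.4,0.08,0,0,0],[0,0.4,0,0,0,0],[0,0.3,0,0,0,0],[0,0,0,0,0,0]]
  ]
}}

```text
clock: 4.87
eef_pos: [567.1, -332.7, 130.5]
tool_rot: [-1.567, 0.008, -1.498]
force: [-0.2, -0.1, -0.9]
width: 85.3
```

```bash
cat > d.py <<'E'
from h import *
import sys
a=list(map(float,sys.argv[1:])) # target x y z yaw
s,p,r=st(); print(s['clock'],s['qpos'].round(2),p.round(1),r.as_euler('xyz',degrees=True).round(1),'F',np.round(s['force'],1),'w',s['width'])
if a: print('shift units',(r.inv().apply(np.array(a[:3])-p)/40).round(2),'turn',(np.degrees((r.inv()*down(a[3])).as_rotvec())/5).round(2))
E
python3 d.py 562.5 -339.7 84 -86
```

```text
4.8667 [ 0.15  0.83  0.61  1.6  -0.59  0.9  -0.51] [ 567.1 -332.7  130.5] [-89.8   0.5 -85.8] F [-0.2 -0.1 -0.9] w 85.25056630336273
shift units [ 0.18  1.16 -0.13] turn [-0.05  0.03 -0.09]
```

>>> {"op": "apply_moves", "data": {
  "commands": [
    [[0.12,0.2,-0.09,0,0,-0.05],[0.04,0.25,-0.03,0,0,0],[0,0.25,0,0,0,0],[0,0.2,0,0,0,0],[0,0.1,0,0,0,0],[0,0,0,0,0,0]]
  ]
}}

```text
clock: 5.37
eef_pos: [563.7, -339.3, 87.2]
tool_rot: [-1.566, 0.003, -1.496]
force: [0.1, 0.0, 0.4]
width: 85.2
```

```bash
python3 d.py 562.5 -339.7 84 -86
```

```text
5.3667 [ 0.18  0.89  0.58  1.62 -0.62  0.82 -0.47] [ 563.7 -339.3   87.2] [-89.7   0.2 -85.7] F [0.1 0.  0.4] w 85.21400755515859
shift units [ 0.01  0.08 -0.03] turn [-0.06  0.05 -0.03]
```

>>> {"op": "apply_moves", "data": {
  "commands": [
    [[0,0.03,0,0,0,0],[0,0,0,0,0,0],[0,0,0,0,0,0],[0,0,0,0,0,0],[0,0,0,0,0,0],[0,0,0,0,0,0],[0,0,0,0,0,0]]
  ],
  "claw": 10
}}

```text
clock: 5.95
eef_pos: [564.4, -339.8, 86.9]
tool_rot: [-1.564, 0.002, -1.496]
force: [-0.0, -0.1, -2.6]
width: 22.9
```

```bash
python3 d.py 562.5 -339.7 84 -86
```

```text
5.95 [ 0.18  0.89  0.58  1.62 -0.62  0.82 -0.47] [ 564.4 -339.8   86.9] [-89.6   0.1 -85.7] F [-0.  -0.1 -2.6] w 22.876570633273257
shift units [-0.01  0.07 -0.05] turn [-0.08  0.05 -0.02]
```

```bash
cat > p2.py <<'E'
from h import *
import sys
x,y,z,yt,N=map(float,sys.argv[1:6]);N=int(N)
s,p,r=st(); print(s['clock'],s['qpos'].round(2),p.round(1),r.as_euler('xyz',degrees=True).round(1))
X=r.as_matrix()[:,0]; yaw=np.degrees(np.arctan2(X[1],X[0])); q=np.array([x,y,z])
f=np.linspace(0,1,N+1); f=f-np.sin(2*np.pi*f)/(2*np.pi)*0.6
rel=(down(yaw).inv()*r).as_rotvec()
rows([(p+(q-p)*k,down(yaw+(yt-yaw)*k)*R.from_rotvec(rel*(1-k))) for k in f])
E
python3 - <<'E'
from h import *
s,p,r=st()
E
python3 p2.py 613 -86 155 0 28
```

```text
5.95 [ 0.18  0.89  0.58  1.62 -0.62  0.82 -0.47] [ 564.4 -339.8   86.9] [-89.6   0.1 -85.7]
max 0.98 28
[[-0.09,-0.02,0.02,0.0,-0.25,0.0],[-0.1,-0.03,0.03,0.0,-0.27,0.0],[-0.11,-0.03,0.03,0.0,-0.3,0.0],[-0.13,-0.03,0.04,0.0,-0.35,0.0],[-0.15,-0.04,0.06,0.0,-0.42,0.0],[-0.17,-0.05,0.07,0.0,-0.49,0.0],[-0.19,-0.06,0.09,0.0,-0.57,0.0],[-0.22,-0.06,0.12,0.0,-0.65,0.0]]
[[-0.24,-0.07,0.15,0.0,-0.73,0.0],[-0.25,-0.08,0.18,0.0,-0.81,0.0],[-0.25,-0.09,0.21,0.0,-0.87,0.0],[-0.25,-0.09,0.24,-0.01,-0.92,0.0],[-0.24,-0.09,0.27,-0.01,-0.96,0.0],[-0.22,-0.1,0.29,-0.01,-0.98,0.0],[-0.2,-0.1,0.31,-0.01,-0.98,0.0],[-0.16,-0.09,0.32,0.0,-0.96,0.0]]
[[-0.13,-0.09,0.32,0.0,-0.92,0.0],[-0.1,-0.09,0.31,0.0,-0.87,0.0],[-0.07,-0.08,0.3,0.0,-0.81,0.0],[-0.04,-0.07,0.27,0.0,-0.73,0.0],[-0.02,-0.06,0.25,0.0,-0.65,0.0],[-0.01,-0.06,0.22,0.0,-0.57,0.0],[0.0,-0.05,0.19,0.0,-0.49,0.0],[0.01,-0.04,0.16,0.0,-0.42,0.0]]
[[0.01,-0.04,0.13,0.0,-0.35,0.0],[0.01,-0.03,0.11,0.0,-0.3,0.0],[0.01,-0.03,0.1,0.0,-0.27,0.0],[0.02,-0.02,0.09,0.0,-0.25,0.0]]
```

>>> {"op": "apply_moves", "data": {
  "commands": [
    [[0,-0.2,0,0,0,0],[0,-0.4,0,0,0,0],[0,-0.4,0,0,0,0],[0,-0.4,0,0,0,0],[0,-0.2,0,0,0,0],[0,0,0,0,0,0]]
  ]
}}

```text
clock: 6.45
eef_pos: [561.9, -338.2, 152.5]
tool_rot: [-1.57, 0.006, -1.497]
force: [-0.1, -1.1, -3.7]
width: 23.3
```

```bash
python3 p2.py 613 -86 155 0 28
```

```text
6.45 [ 0.15  0.81  0.63  1.58 -0.56  0.94 -0.52] [ 561.9 -338.2  152.5] [-89.9   0.3 -85.8]
max 0.98 28
[[-0.09,0.0,0.03,0.0,-0.25,0.0],[-0.1,0.0,0.03,0.0,-0.27,0.0],[-0.11,0.0,0.04,0.0,-0.3,0.0],[-0.12,0.0,0.04,0.0,-0.35,0.0],[-0.15,0.0,0.06,0.0,-0.42,0.0],[-0.17,0.0,0.07,0.0,-0.49,0.0],[-0.19,0.0,0.09,0.0,-0.57,0.0],[-0.21,0.0,0.12,0.0,-0.65,0.0]]
[[-0.23,0.0,0.15,0.0,-0.73,0.0],[-0.25,0.0,0.18,0.0,-0.81,0.0],[-0.25,0.0,0.21,0.0,-0.87,0.0],[-0.25,0.0,0.24,0.0,-0.92,0.0],[-0.24,0.0,0.27,0.0,-0.96,0.0],[-0.22,0.0,0.3,0.0,-0.98,0.0],[-0.19,0.0,0.31,0.0,-0.98,0.0],[-0.16,0.0,0.32,0.0,-0.96,0.0]]
[[-0.13,0.0,0.32,0.0,-0.92,0.0],[-0.1,0.0,0.31,0.0,-0.87,0.0],[-0.07,0.0,0.3,0.0,-0.81,0.0],[-0.04,0.0,0.27,0.0,-0.73,0.0],[-0.02,0.0,0.24,0.0,-0.65,0.0],[-0.01,0.0,0.21,0.0,-0.57,0.0],[0.0,0.0,0.18,0.0,-0.49,0.0],[0.01,0.0,0.16,0.0,-0.42,0.0]]
[[0.01,0.0,0.13,0.0,-0.35,0.0],[0.01,0.0,0.11,0.0,-0.3,0.0],[0.02,0.0,0.1,0.0,-0.27,0.0],[0.02,0.0,0.09,0.0,-0.25,0.0]]
```

>>> {"op": "apply_moves", "data": {
  "commands": [
    [[-0.09,0,0.03,0,-0.25,0],[-0.1,0,0.03,0,-0.27,0],[-0.11,0,0.04,0,-0.3,0],[-0.12,0,0.04,0,-0.35,0],[-0.15,0,0.06,0,-0.42,0],[-0.17,0,0.07,0,-0.49,0],[-0.19,0,0.09,0,-0.57,0],[-0.21,0,0.12,0,-0.65,0]]
  ]
}}

```text
clock: 7.12
eef_pos: [569.4, -284.7, 148.4]
tool_rot: [-1.573, 0.01, -1.185]
force: [-0.0, -0.6, -3.3]
width: 22.9
```

>>> {"op": "apply_moves", "data": {
  "commands": [
    [[-0.23,0,0.15,0,-0.73,0],[-0.25,0,0.18,0,-0.81,0],[-0.25,0,0.21,0,-0.87,0],[-0.25,0,0.24,0,-0.92,0],[-0.24,0,0.27,0,-0.96,0],[-0.22,0,0.3,0,-0.98,0],[-0.19,0,0.31,0,-0.98,0],[-0.16,0,0.32,0,-0.96,0]]
  ]
}}

```text
clock: 7.78
eef_pos: [584.8, -166.9, 145.7]
tool_rot: [-1.567, 0.016, -0.505]
force: [-0.5, 0.1, -3.4]
width: 23.6
```

>>> {"op": "apply_moves", "data": {
  "commands": [
    [[-0.13,0,0.32,0,-0.92,0],[-0.1,0,0.31,0,-0.87,0],[-0.07,0,0.3,0,-0.81,0],[-0.04,0,0.27,0,-0.73,0],[-0.02,0,0.24,0,-0.65,0],[-0.01,0,0.21,0,-0.57,0],[0,0,0.18,0,-0.49,0],[0,0,0.12,0,-0.4,0]]
  ]
}}

```text
clock: 8.45
eef_pos: [591.0, -72.6, 143.9]
tool_rot: [-1.554, 0.017, 0.023]
force: [0.3, -0.7, -3.0]
width: 23.2
```

>>> {"op": "apply_moves", "data": {
  "commands": [
    [[0,0,0,0,0,0],[0,0,0,0,0,0]]
  ]
}}

```text
clock: 8.62
eef_pos: [590.7, -70.6, 143.6]
tool_rot: [-1.553, 0.018, 0.028]
force: [0.6, -0.2, -3.6]
width: 23.2
```

```bash
python3 d.py 612 -86 142 0
```

```text
8.6167 [-0.06  0.68  0.23  1.75 -0.23  0.77  0.31] [590.7 -70.6 143.6] [-89.    1.    1.6] F [ 0.6 -0.2 -3.6] w 23.214781688500075
shift units [ 0.52  0.02 -0.4 ] turn [-0.21  0.32 -0.21]
```

```bash
cat > tip.py <<'E'
from h import *
import sys
sx,sy,sz,th,N=map(float,sys.argv[1:6]);N=int(N)
B=np.array([1,0,87.]);SP=np.array([50,0,12.])
s,p,r=st()
bt=R.from_matrix(np.array([[0,0,1],[-1,0,0],[0,-1,0]]))  # tool axes in basket frame (columns)
rb=r*bt.inv(); sp=p+rb.apply(SP-B); 
print(s['clock'],s['qpos'].round(2),p.round(1),'spout',sp.round(1),'tip',np.degrees(np.arccos(rb.as_matrix()[2,0])).round(1)-90,'bx',rb.as_matrix()[:,0].round(2))
t=R.from_euler('z',90,degrees=True)*R.from_euler('y',th,degrees=True)
rel=(rb.inv()*t).as_rotvec(); q=np.array([sx,sy,sz]); P=[]
for k in np.linspace(0,1,N+1):
    b=rb*R.from_rotvec(rel*k); P.append((sp+(q-sp)*k-b.apply(SP-B),b*bt))
rows(P)
E
python3 tip.py 612 -38 50 18 8
```

```text
8.6167 [-0.06  0.68  0.23  1.75 -0.23  0.77  0.31] [590.7 -70.6 143.6] spout [588.  -20.3  69.5] tip -1.0 bx [-0.03  1.    0.02]
max 0.48 8
[[0.07,0.01,0.02,-0.48,0.04,-0.02],[0.07,0.01,0.02,-0.48,0.04,-0.02],[0.07,0.01,0.03,-0.48,0.04,-0.02],[0.07,0.02,0.03,-0.48,0.04,-0.02],[0.07,0.02,0.03,-0.48,0.04,-0.02],[0.07,0.02,0.04,-0.48,0.04,-0.02],[0.07,0.02,0.04,-0.48,0.04,-0.02],[0.07,0.02,0.04,-0.48,0.04,-0.02]]
```

>>> {"op": "apply_moves", "data": {
  "commands": [
    [[0.07,0.01,0.02,-0.48,0.04,-0.02],[0.07,0.01,0.02,-0.48,0.04,-0.02],[0.07,0.01,0.03,-0.48,0.04,-0.02],[0.07,0.02,0.03,-0.48,0.04,-0.02],[0.07,0.02,0.03,-0.48,0.04,-0.02],[0.07,0.02,0.04,-0.48,0.04,-0.02],[0.07,0.02,0.04,-0.48,0.04,-0.02],[0,0,0,0,0,0]]
  ]
}}

```text
clock: 9.28
eef_pos: [610.7, -70.6, 138.7]
tool_rot: [-1.863, -0.001, -0.011]
force: [1.5, 1.9, -4.0]
width: 23.1
```

```bash
python3 tip.py 612 -38 45 26 8
```

```text
9.2833 [-0.38  0.76  0.48  1.74 -0.05  0.72  0.  ] [610.7 -70.6 138.7] spout [611.1 -45.3  52.7] tip 16.700000000000003 bx [ 0.01  0.96 -0.29]
max 0.23 8
[[0.0,-0.01,0.07,-0.23,-0.01,0.0],[0.0,-0.01,0.07,-0.23,-0.01,0.0],[0.0,-0.01,0.07,-0.23,-0.01,0.0],[0.0,-0.01,0.07,-0.23,-0.01,0.0],[0.0,-0.01,0.07,-0.23,-0.01,0.0],[0.0,-0.01,0.07,-0.23,-0.01,0.0],[0.0,-0.01,0.07,-0.23,-0.01,0.0],[0.0,-0.01,0.07,-0.23,-0.01,0.0]]
```

>>> {"op": "apply_moves", "data": {
  "commands": [
    [[0,-0.01,0.07,-0.23,-0.01,0],[0,-0.01,0.07,-0.23,-0.01,0],[0,-0.01,0.07,-0.23,-0.01,0],[0,-0.01,0.07,-0.23,-0.01,0],[0,-0.01,0.07,-0.23,-0.01,0],[0,-0.01,0.07,-0.23,-0.01,0],[0,-0.01,0.07,-0.23,-0.01,0],[0,0,0,0,0,0]]
  ]
}}

```text
clock: 9.95
eef_pos: [610.7, -52.9, 134.9]
tool_rot: [-2.012, -0.001, -0.01]
force: [0.5, 1.2, -2.6]
width: 23.3
```

```bash
python3 tip.py 612 -38 43 36 8
python3 - <<'E'
from h import *
a=snap('side','s2.png')['image'];b=snap('top','t2.png')['image']
im=np.hstack([cv2.resize(a[150:330,230:430],(400,360)),cv2.resize(b[140:290,240:407],(400,360))])
cv2.imwrite('pics/c2.png',cv2.cvtColor(im,cv2.COLOR_RGB2BGR))
E
```

```text
9.95 [-0.55  0.83  0.59  1.73  0.02  0.74 -0.14] [610.7 -52.9 134.9] spout [610.9 -40.6  46.1] tip 25.299999999999997 bx [ 0.01  0.9  -0.43]
max 0.27 8
[[0.0,-0.02,0.06,-0.27,-0.01,-0.01],[0.0,-0.02,0.06,-0.27,-0.01,-0.01],[0.0,-0.02,0.06,-0.27,-0.01,-0.01],[0.0,-0.02,0.06,-0.27,-0.01,-0.01],[0.0,-0.02,0.06,-0.27,-0.01,-0.01],[0.0,-0.02,0.06,-0.27,-0.01,-0.01],[0.0,-0.02,0.06,-0.27,-0.01,-0.01],[0.0,-0.02,0.06,-0.27,-0.01,-0.01]]
```

View pics/c2.png

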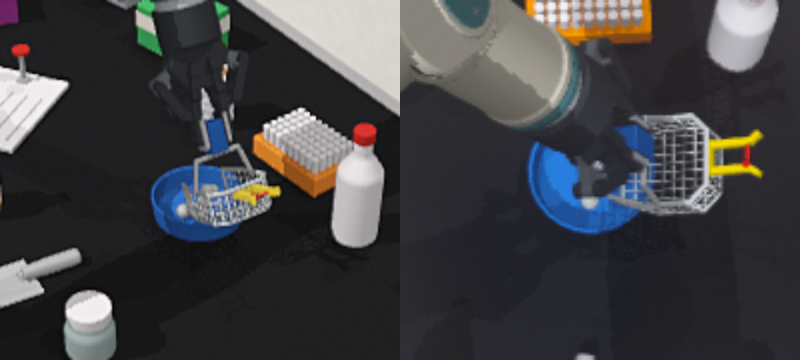

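Side crop: the basket is tipped over the dish with its spout inside the rim. One ball is at (185,210) at the spout, and the dish hasn't moved. I'll keep tipping slowly.

>>> {"op": "apply_moves", "data": {
  "commands": [
    [[0,-0.02,0.06,-0.27,0,0],[0,-0.02,0.06,-0.27,0,0],[0,-0.02,0.06,-0.27,0,0],[0,-0.02,0.06,-0.27,0,0],[0,-0.02,0.06,-0.27,0,0],[0,-0.02,0.06,-0.27,0,0],[0,-0.02,0.06,-0.27,0,0],[0,0,0,0,0,0]]
  ]
}}

```text
clock: 10.72
eef_pos: [612.0, -35.8, 132.5]
tool_rot: [-2.193, -0.004, -0.013]
force: [0.4, 1.3, -2.1]
width: 23.2
```

```bash
python3 tip.py 612 -38 43 46 8
```

```text
10.7167 [-0.71  0.93  0.7   1.7   0.09  0.79 -0.28] [612.  -35.8 132.5] spout [612.3 -39.7  43. ] tip 35.7 bx [ 0.01  0.81 -0.58]
max 0.26 8
[[0.0,-0.03,0.05,-0.26,-0.02,-0.01],[0.0,-0.03,0.05,-0.26,-0.02,-0.01],[0.0,-0.03,0.05,-0.26,-0.02,-0.01],[0.0,-0.03,0.05,-0.26,-0.02,-0.01],[0.0,-0.03,0.05,-0.26,-0.02,-0.01],[0.0,-0.03,0.05,-0.26,-0.02,-0.01],[0.0,-0.03,0.05,-0.26,-0.02,-0.01],[0.0,-0.03,0.05,-0.26,-0.02,-0.01]]
```

>>> {"op": "apply_moves", "data": {
  "commands": [
    [[0,-0.03,0.05,-0.26,0,0],[0,-0.03,0.05,-0.26,0,0],[0,-0.03,0.05,-0.26,0,0],[0,-0.03,0.05,-0.26,0,0],[0,-0.03,0.05,-0.26,0,0],[0,-0.03,0.05,-0.26,0,0],[0,-0.03,0.05,-0.26,0,0],[0,-0.03,0.05,-0.26,0,0]]
  ]
}}

```text
clock: 11.38
eef_pos: [612.9, -16.4, 129.9]
tool_rot: [-2.392, -0.007, -0.014]
force: [-0.4, 0.3, -2.7]
width: 23.0
```

>>> {"op": "apply_moves", "data": {
  "commands": [
    [[0,-0.03,0.05,-0.26,0,0],[0,-0.03,0.05,-0.26,0,0],[0,-0.03,0.05,-0.26,0,0],[0,0,0,0,0,0],[0,0,0,0,0,0],[0,0,0,0,0,0]]
  ]
}}

```text
clock: 11.88
eef_pos: [613.2, -6.3, 125.1]
tool_rot: [-2.47, -0.005, -0.01]
force: [-0.7, 0.3, -2.5]
width: 22.6
```

```bash
python3 d.py; python3 tip.py 612 -38 100 0 16
```

```text
11.8833 [-0.88  1.13  0.82  1.61  0.15  0.92 -0.44] [613.2  -6.3 125.1] [-141.5   -0.3   -0.5] F [-0.7  0.3 -2.5] w 22.58065039470913
11.8833 [-0.88  1.13  0.82  1.61  0.15  0.92 -0.44] [613.2  -6.3 125.1] spout [613.4 -34.5  40.1] tip 51.5 bx [ 0.01  0.62 -0.78]
max 0.64 16
[[0.0,0.02,-0.18,0.64,-0.01,0.0],[0.0,0.01,-0.18,0.64,-0.01,0.0],[0.0,0.01,-0.17,0.64,-0.01,0.0],[0.0,0.01,-0.17,0.64,-0.01,0.0],[0.0,0.0,-0.17,0.64,-0.01,0.0],[0.0,0.0,-0.16,0.64,-0.01,0.0],[0.0,0.0,-0.16,0.64,-0.01,0.0],[0.0,-0.01,-0.15,0.64,-0.01,0.0]]
[[0.0,-0.01,-0.15,0.64,-0.01,0.0],[0.0,-0.01,-0.14,0.64,-0.01,0.0],[0.0,-0.01,-0.14,0.64,-0.01,0.0],[0.0,-0.02,-0.13,0.64,-0.01,0.0],[0.0,-0.02,-0.13,0.64,-0.01,0.0],[0.0,-0.02,-0.12,0.64,-0.01,0.0],[0.0,-0.02,-0.12,0.64,-0.01,0.0],[0.0,-0.02,-0.11,0.64,-0.01,0.0]]
```

>>> {"op": "apply_moves", "data": {
  "commands": [
    [[0,-0.05,-0.18,0.64,0,0],[0,-0.05,-0.18,0.64,0,0],[0,-0.02,-0.17,0.64,0,0],[0,-0.02,-0.17,0.64,0,0],[0,0,-0.17,0.64,0,0],[0,0,-0.16,0.64,0,0],[0,0,-0.16,0.64,0,0],[0,-0.01,-0.15,0.64,0,0]]
  ]
}}

```text
clock: 12.55
eef_pos: [610.9, -43.3, 164.4]
tool_rot: [-2.009, -0.002, -0.005]
force: [-0.5, 0.2, -2.7]
width: 23.3
```

>>> {"op": "apply_moves", "data": {
  "commands": [
    [[0,-0.1,-0.15,0.64,0,0],[0,-0.1,-0.14,0.64,0,0],[0,-0.1,-0.14,0.64,0,0],[0,-0.1,-0.13,0.64,0,0],[0,-0.1,-0.13,0.64,0,0],[0,-0.1,-0.12,0.64,0,0],[0,0,-0.12,0.5,0,0],[0,0,0,0,0,0]]
  ]
}}

```text
clock: 13.22
eef_pos: [603.5, -92.7, 208.3]
tool_rot: [-1.622, -0.005, -0.027]
force: [-1.6, -2.0, -2.2]
width: 23.3
```

```bash
python3 d.py 612 -90 170 0;  python3 - <<'E'
from h import *
b=snap('top','t3.png')['image'];a=snap('side','s3.png')['image']
im=np.hstack([cv2.resize(a[150:330,230:430],(400,360)),cv2.resize(b[140:290,240:407],(400,360))])
cv2.imwrite('pics/c3.png',cv2.cvtColor(im,cv2.COLOR_RGB2BGR))
E
```

```text
13.2167 [-0.14  0.62  0.36  1.68 -0.2   0.88  0.25] [603.5 -92.7 208.3] [-92.9  -0.3  -1.5] F [-1.6 -2.  -2.2] w 23.335101196132687
shift units [0.2  0.95 0.12] turn [ 0.58 -0.31  0.05]
```

View pics/c3.png

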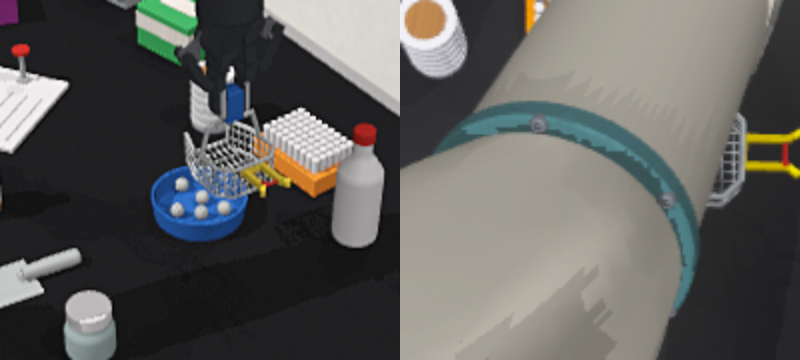

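Side crop: five balls lie in the dish, at about (181,184), (202,197), (177,210), (201,212) and (224,208), and the basket is empty. Next stop is the stand.

```bash
sed -i 's/\*0.6$/*0.2/' p2.py; python3 p2.py 469 313 208 125 32 | sed -n 1,4p
```

```text
13.3167 [-0.15  0.62  0.36  1.68 -0.2   0.88  0.25] [604.  -88.8 207.3] [-92.9  -0.2  -1.3]
max 0.95 32
[[-0.09,-0.01,0.25,0.02,-0.63,-0.03],[-0.08,-0.01,0.26,0.02,-0.64,-0.03],[-0.06,-0.01,0.26,0.02,-0.65,-0.03],[-0.05,-0.01,0.28,0.02,-0.67,-0.03],[-0.03,-0.01,0.29,0.02,-0.69,-0.03],[-0.02,-0.01,0.3,0.02,-0.71,-0.03],[0.0,-0.01,0.31,0.02,-0.74,-0.03],[0.02,-0.01,0.32,0.02,-0.77,-0.03]]
[[0.05,-0.01,0.33,0.02,-0.8,-0.03],[0.07,-0.01,0.34,0.02,-0.83,-0.03],[0.1,-0.01,0.35,0.02,-0.86,-0.03],[0.13,-0.01,0.35,0.02,-0.89,-0.03],[0.16,-0.01,0.35,0.02,-0.91,-0.03],[0.19,-0.01,0.34,0.02,-0.93,-0.03],[0.22,-0.01,0.33,0.02,-0.94,-0.02],[0.25,-0.01,0.31,0.02,-0.95,-0.02]]
```

>>> {"op": "apply_moves", "data": {
  "commands": [
    [[-0.09,-0.01,0.25,0.1,-0.63,0],[-0.08,-0.01,0.26,0.1,-0.64,0],[-0.06,-0.01,0.26,0.1,-0.65,0],[-0.05,-0.01,0.28,0.1,-0.67,0],[-0.03,-0.01,0.29,0.1,-0.69,0],[-0.02,-0.01,0.3,0,-0.71,0],[0,-0.01,0.31,0,-0.74,0],[0.02,-0.01,0.32,0,-0.77,0]]
  ]
}}

```text
clock: 13.98
eef_pos: [568.3, 10.0, 203.7]
tool_rot: [-1.578, 0.021, 0.491]
force: [0.5, 0.2, -1.7]
width: 23.0
```

>>> {"op": "apply_moves", "data": {
  "commands": [
    [[0.05,-0.01,0.33,0.02,-0.8,-0.03],[0.07,-0.01,0.34,0.02,-0.83,-0.03],[0.1,-0.01,0.35,0.02,-0.86,-0.03],[0.13,-0.01,0.35,0.02,-0.89,-0.03],[0.16,-0.01,0.35,0.02,-0.91,-0.03],[0.19,-0.01,0.34,0.02,-0.93,-0.03],[0.22,-0.01,0.33,0.02,-0.94,-0.02],[0.25,-0.01,0.31,0.02,-0.95,-0.02]]
  ]
}}

```text
clock: 14.65
eef_pos: [515.2, 138.8, 201.7]
tool_rot: [-1.552, 0.012, 1.166]
force: [-0.4, -0.1, -2.7]
width: 23.3
```

```bash
python3 p2.py 469 313 200 125 16
```

```text
14.65 [-0.31  0.51 -0.    1.86 -0.    0.8   0.85] [515.2 138.8 201.7] [-88.9   0.7  66.8]
max 0.87 16
[[0.18,0.0,0.14,-0.02,-0.59,0.0],[0.19,0.0,0.14,-0.02,-0.61,0.0],[0.21,0.0,0.13,-0.02,-0.65,0.0],[0.24,0.0,0.13,-0.02,-0.7,0.0],[0.26,0.0,0.13,-0.02,-0.76,0.0],[0.29,0.0,0.12,-0.02,-0.81,0.0],[0.31,0.0,0.1,-0.02,-0.85,0.0],[0.33,0.0,0.08,-0.02,-0.87,0.0]]
[[0.33,0.0,0.05,-0.02,-0.87,0.0],[0.33,0.0,0.03,-0.02,-0.85,0.0],[0.31,0.0,0.0,-0.02,-0.81,0.0],[0.29,0.0,-0.02,-0.02,-0.76,-0.01],[0.27,0.0,-0.04,-0.01,-0.7,-0.01],[0.25,0.0,-0.05,-0.01,-0.65,-0.01],[0.23,0.0,-0.06,-0.01,-0.61,-0.01],[0.22,0.0,-0.07,-0.01,-0.59,-0.01]]
```

>>> {"op": "apply_moves", "data": {
  "commands": [
    [[0.18,-0.02,0.14,-0.02,-0.59,0],[0.19,-0.02,0.14,-0.02,-0.61,0],[0.21,0,0.13,-0.02,-0.65,0],[0.24,0,0.13,-0.02,-0.7,0],[0.26,0,0.13,-0.02,-0.76,0],[0.29,0,0.12,-0.02,-0.81,0],[0.31,0,0.1,-0.02,-0.85,0],[0.33,0,0.08,-0.02,-0.87,0]]
  ]
}}

```text
clock: 15.32
eef_pos: [482.6, 236.6, 199.8]
tool_rot: [-1.558, 0.014, 1.719]
force: [0.1, -0.6, -2.2]
width: 23.4
```

>>> {"op": "apply_moves", "data": {
  "commands": [
    [[0.33,0,0.05,-0.02,-0.87,0],[0.33,0,0.03,-0.02,-0.85,0],[0.31,0,0,-0.02,-0.81,0],[0.29,0,-0.02,-0.02,-0.76,0],[0.27,0,-0.04,0,-0.7,0],[0.25,0,-0.05,0,-0.6,0],[0.15,0,-0.06,0,-0.4,0],[0,0,0,0,0,0]]
  ]
}}

```text
clock: 15.98
eef_pos: [451.9, 322.7, 195.4]
tool_rot: [-1.554, 0.015, 2.197]
force: [0.7, 0.6, -2.4]
width: 23.5
```

```bash
python3 d.py 469 313 110 125
```

```text
15.9833 [-0.49  0.56 -0.28  1.8   0.22  0.83  1.31] [451.9 322.7 195.4] [-89.1   0.9 125.9] F [ 0.7  0.6 -2.4] w 23.46612474008164
shift units [-0.41  2.14 -0.24] turn [-0.19  0.17 -0.17]
```

>>> {"op": "apply_moves", "data": {
  "commands": [
    [[-0.25,0.4,-0.1,-0.19,0.17,-0.17],[-0.14,0.5,-0.1,0,0,0],[0,0.5,0,0,0,0],[0,0.4,0,0,0,0],[0,0.15,0,0,0,0],[0,0,0,0,0,0]]
  ]
}}

```text
clock: 16.48
eef_pos: [469.5, 313.4, 114.7]
tool_rot: [-1.573, 0.006, 2.178]
force: [0.3, -0.2, -1.4]
width: 22.7
```

```bash
python3 d.py 469 313 99 125;  python3 - <<'E'
from h import *
a=snap('side','s4.png');w=snap('wrist','w4.png')
s,p,r=st(); bt=R.from_matrix(np.array([[0,0,1],[-1,0,0],[0,-1,0]]));rb=r*bt.inv()
O=p-rb.apply([1,0,87])
pin=np.array([566,381,42]);print('pin in basket',rb.inv().apply(pin-O).round(1),'O',O.round(1))
pts=[(-81,1,34),(-93,12,34),(-93,-12,34),(50,0,12),(-49,0,34),(0,0,118)]
for d,n in((a,'side'),(w,'wrist')): print(n,proj(d,[O+rb.apply(q) for q in pts]).round(0).tolist(), 'pin', proj(d,[pin,pin+[0,0,20]]).round(0).tolist())
im=np.hstack([cv2.resize(a['image'][130:250,180:314],(400,360),interpolation=cv2.INTER_CUBIC),cv2.resize(w['image'],(400,300))[:300].copy() if 0 else cv2.copyMakeBorder(cv2.resize(w['image'],(400,300)),0,60,0,0,cv2.BORDER_CONSTANT)])
cv2.imwrite('pics/c4.png',cv2.cvtColor(im,cv2.COLOR_RGB2BGR))
E
```

```text
16.4833 [-0.49  0.67 -0.24  1.86  0.26  0.64  1.29] [469.5 313.4 114.7] [-90.1   0.3 124.8] F [ 0.3 -0.2 -1.4] w 22.74911830307258
shift units [0.   0.39 0.02] turn [ 0.03 -0.04 -0.06]
pin in basket [-115.6   -0.4   12.3] O [471.4 314.6  29.1]
side [[234.0, 180.0], [240.0, 179.0], [232.0, 177.0], [212.0, 211.0], [229.0, 186.0], [217.0, 168.0]] pin [[240.0, 180.0], [240.0, 175.0]]
wrist [[324.0, 396.0], [305.0, 415.0], [348.0, 415.0], [326.0, 150.0], [326.0, 344.0], [327.0, 348.0]] pin [[327.0, 421.0], [327.0, 446.0]]
```

View pics/c4.png

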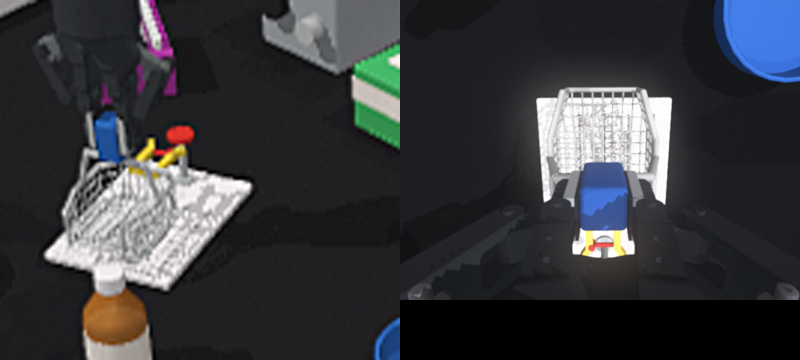

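Side crop: the basket hangs level over the plate with the hook prongs just short of the pin (red head at (180,133) in the crop). Wrist view: the latch at about (322,392) against a predicted (324,396). I'll check this numerically.

Run:
```python
from h import *
s,p,r=st(); bt=R.from_matrix(np.array([[0,0,1],[-1,0,0],[0,-1,0]]));rb=r*bt.inv();O=p-rb.apply([1,0,87])
for f in('s4.png','w4.png'):
    d=load(f);h=cv2.cvtColor(d['image'],cv2.COLOR_RGB2HSV);m=cv2.inRange(h,(0,150,80),(7,255,255))|cv2.inRange(h,(174,150,80),(180,255,255))
    n,l,s_,c=cv2.connectedComponentsWithStats(m)
    for i in range(1,n):
        if s_[i,4]>3 and (f[0]=='w' or c[i][0]<300): print(f,c[i].round(1),s_[i], 'basket@its height',rb.inv().apply(onz(d,c[i],O[2]+34)-O).round(1),'world@59',onz(d,c[i],59).round(1))
    m=cv2.inRange(h,(22,150,100),(33,255,255));n,l,s_,c=cv2.connectedComponentsWithStats(m)
    for i in range(1,n):
        if s_[i,4]>8 and (f[0]=='w' or c[i][0]<300): print(f,'yel',c[i].round(1),s_[i],rb.inv().apply(onz(d,c[i],O[2]+34)-O).round(1))
```

```text
s4.png [240.  174.5] [236 172   9   6  50] basket@its height [-114.8    1.7   33.4] world@59 [569.3 385.   59. ]
s4.png [234.2 180.1] [232 179   6   3  10] basket@its height [-81.5   0.5  33.6] world@59 [541.2 366.9  59. ]
s4.png yel [228.7 179.5] [225 176   7   7  27] [-78.5 -15.5  33.7]
s4.png yel [237. 182.] [233 179   9   7  30] [-75.7  12.8  33.6]
w4.png [319.3 392.5] [302 385  39  16 233] basket@its height [-79.1   3.7  33.6] world@59 [540.9 358.5  59. ]
w4.png yel [356.7 401.1] [354 396   6  12  25] [-84.4 -16.8  33.7]
```

>>> {"op": "apply_moves", "data": {
  "commands": [
    [[0,0.2,0,0,0,0],[0,0.17,0,0,0,0],[0,0.05,0,0,0,0],[0,0,0,0,0,0]]
  ]
}}

```text
clock: 16.92
eef_pos: [472.1, 315.7, 101.0]
tool_rot: [-1.582, 0.005, 2.178]
force: [0.2, -0.6, -2.7]
width: 23.3
```

```bash
cat > k.py <<'E'
from h import *
s,p,r=st(); bt=R.from_matrix(np.array([[0,0,1],[-1,0,0],[0,-1,0]]));rb=r*bt.inv();O=p-rb.apply([1,0,87])
print(s['clock'],s['qpos'].round(2),p.round(1),r.as_euler('xyz',degrees=True).round(1),'F basket',rb.inv().apply(s['force']).round(1),'w',round(s['width'],1),'pin in basket',rb.inv().apply(np.array([566,381,42])-O).round(1),'base z',O[2].round(1))
E
python3 k.py; python3 d.py 469 313 97 125
```

```text
16.9167 [-0.49  0.69 -0.23  1.87  0.27  0.6   1.28] [472.1 315.7 101. ] [-90.6   0.3 124.8] F basket [ 0.2  0.6 -2.7] w 23.3 pin in basket [-112.7   -0.3   26.8] base z 14.0
16.9167 [-0.49  0.69 -0.23  1.87  0.27  0.6   1.28] [472.1 315.7 101. ] [-90.6   0.3 124.8] F [ 0.2 -0.6 -2.7] w 23.264064675164278
shift units [-0.01  0.1   0.1 ] turn [ 0.13 -0.04 -0.06]
```

>>> {"op": "apply_moves", "data": {
  "commands": [
    [[0,0.06,-0.1,0.12,0,-0.05],[0,0.03,-0.15,0,0,0],[0,0,-0.15,0,0,0],[0,0,-0.15,0,0,0],[0,0,-0.1,0,0,0],[0,0,0,0,0,0]]
  ]
}}

```text
clock: 17.42
eef_pos: [496.9, 333.0, 97.9]
tool_rot: [-1.573, 0.0, 2.178]
force: [-0.2, -0.6, -2.7]
width: 23.7
```

```bash
python3 k.py
```

```text
17.4167 [-0.49  0.73 -0.24  1.78  0.26  0.66  1.3 ] [496.9 333.   97.9] [-90.1   0.  124.8] F basket [ 0.5  0.4 -2.7] w 23.7 pin in basket [-83.   -0.   30.9] base z 10.9
```

>>> {"op": "apply_moves", "data": {
  "commands": [
    [[0,0,-0.12,0,0,0],[0,0,-0.12,0,0,0],[0,0,-0.12,0,0,0],[0,0,-0.12,0,0,0],[0,0,-0.1,0,0,0],[0,0,0,0,0,0]]
  ]
}}

```text
clock: 17.92
eef_pos: [515.5, 343.0, 96.3]
tool_rot: [-1.563, 0.004, 2.176]
force: [0.8, -1.9, -2.2]
width: 23.1
```

```bash
python3 k.py
```

```text
17.9167 [-0.49  0.76 -0.24  1.71  0.26  0.71  1.31] [515.5 343.   96.3] [-89.5   0.2 124.7] F basket [ 0.4  2.  -2.3] w 23.1 pin in basket [-62.6  -2.7  33.2] base z 9.3
```

>>> {"op": "apply_moves", "data": {
  "commands": [
    [[0.03,0,-0.1,0,0,0],[0.03,0,-0.1,0,0,0],[0,0,-0.06,0,0,0],[0,0,0,0,0,0]]
  ]
}}

```text
clock: 18.25
eef_pos: [524.9, 353.0, 96.8]
tool_rot: [-1.567, 0.003, 2.176]
force: [-1.2, -1.7, -1.7]
width: 23.2
```

```bash
python3 k.py
```

```text
18.25 [-0.49  0.78 -0.24  1.67  0.26  0.73  1.31] [524.9 353.   96.8] [-89.8   0.2 124.7] F basket [ 1.9  0.7 -1.7] w 23.2 pin in basket [-49.    0.2  32.4] base z 9.8
```

Run:
```python
from h import *
a=snap('side','s5.png');w=snap('wrist','w5.png');t=snap('top','t5.png')
im=np.hstack([cv2.resize(a['image'][140:230,190:290],(400,360),interpolation=cv2.INTER_CUBIC),cv2.resize(w['image'][330:460,250:394],(400,360),interpolation=cv2.INTER_CUBIC)])
cv2.imwrite('pics/c5.png',cv2.cvtColor(im,cv2.COLOR_RGB2BGR))
```

```text
(no output)
```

View pics/c5.png

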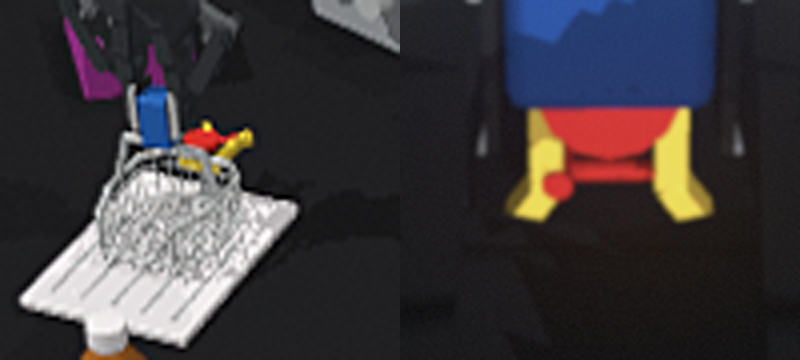

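Right crop (wrist): the pin's red head is inside the hook and the latch lies straight across the mouth behind it, at about (610,172), so it has snapped shut. Now lower gently, release and retreat.

>>> {"op": "apply_moves", "data": {
  "commands": [
    [[0,0.04,0.03,0,0,0],[0,0.03,0,-0.05,0,0],[0,0,0,0,0,0]]
  ]
}}

```text
clock: 18.65
eef_pos: [523.9, 353.2, 95.0]
tool_rot: [-1.574, 0.002, 2.177]
force: [0.1, 0.1, -2.0]
width: 22.9
```

```bash
python3 k.py
```

```text
18.65 [-0.49  0.77 -0.24  1.68  0.26  0.71  1.31] [523.9 353.2  95. ] [-9.020e+01  1.000e-01  1.247e+02] F basket [-0.1 -0.  -2. ] w 22.9 pin in basket [-49.2   1.   33.8] base z 8.0
```

>>> {"op": "apply_moves", "data": {
  "commands": [
    [[0,0.03,0,0,0,0],[0,0.02,0,0,0,0],[0,0,0,0,0,0]]
  ]
}}

```text
clock: 18.9
eef_pos: [524.0, 353.3, 95.0]
tool_rot: [-1.576, 0.003, 2.177]
force: [-2.2, -0.9, -2.2]
width: 23.2
```

```bash
python3 k.py
```

```text
18.9 [-0.5   0.77 -0.24  1.68  0.26  0.71  1.31] [524.  353.3  95. ] [-9.030e+01  1.000e-01  1.247e+02] F basket [ 2.3 -0.5 -2.1] w 23.2 pin in basket [-49.    1.   33.7] base z 8.0
```

>>> {"op": "apply_moves", "data": {
  "commands": [
    [[0,0,0,0,0,0],[0,0,0,0,0,0],[0,0,0,0,0,0],[0,0,0,0,0,0],[0,0,0,0,0,0],[0,0,0,0,0,0]]
  ],
  "claw": 70
}}

```text
clock: 19.4
eef_pos: [525.9, 355.8, 95.8]
tool_rot: [-1.582, 0.001, 2.177]
force: [-0.0, -0.5, 1.2]
width: 69.9
```

>>> {"op": "apply_moves", "data": {
  "commands": [
    [[0,-0.2,0,0,0,0],[0,-0.4,0,0,0,0],[0,-0.6,0,0,0,0],[0,-0.8,0,0,0,0],[0,-0.8,0,0,0,0],[0,-0.8,0.2,0,0,0],[0,-0.4,0,0,0,0],[0,0,0,0,0,0]]
  ]
}}

```text
clock: 20.07
eef_pos: [516.6, 350.1, 264.4]
tool_rot: [-1.58, 0.0, 2.178]
force: [1.2, 0.5, 0.2]
width: 70.1
```

```bash
python3 k.py
python3 - <<'E'
from h import *
a=snap('side','s6.png');w=snap('wrist','w6.png');t=snap('top','t6.png')
im=np.hstack([cv2.resize(a['image'][140:290,190:390],(400,300),interpolation=cv2.INTER_CUBIC),cv2.resize(w['image'],(400,300))])
cv2.imwrite('pics/c6.png',cv2.cvtColor(im,cv2.COLOR_RGB2BGR))
E
```

```text
20.0667 [-0.46  0.57 -0.3   1.56  0.18  1.04  1.37] [516.6 350.1 264.4] [-90.5   0.  124.8] F basket [-1.3  0.3  0.2] w 70.1 pin in basket [ -55.2    2.7 -135.9] base z 177.4
```

View pics/c6.png

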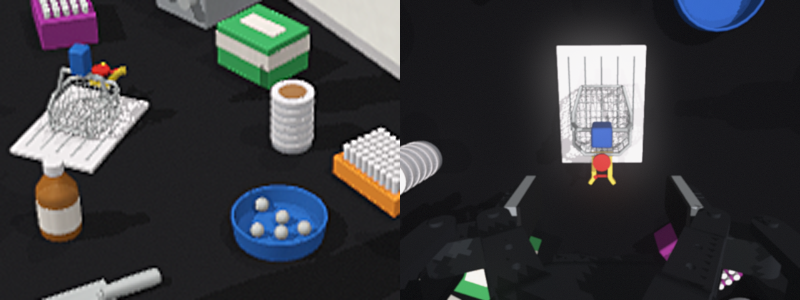

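The basket stands on the plate with the pin in the hook, and all five balls are in the dish. One numeric check before handing in.

Run:
```python
from h import *
w=load('w6.png');a=load('s6.png')
h=cv2.cvtColor(w['image'],cv2.COLOR_RGB2HSV);m=cv2.inRange(h,(95,120,60),(125,255,255));m[:150]=0
n,l,s,c=cv2.connectedComponentsWithStats(m)
for i in range(1,n):
    if s[i,4]>300: b=s[i]; print('grip blob',b, onz(w,c[i],110).round(1))
m=cv2.inRange(h,(0,150,80),(7,255,255))|cv2.inRange(h,(174,150,80),(180,255,255))
n,l,s,c=cv2.connectedComponentsWithStats(m)
for i in range(1,n):
    if s[i,4]>20: print('red',s[i],c[i].round(1))
ys,xs=np.nonzero(cv2.inRange(h,(22,150,100),(33,255,255)));k=ys<320
print('yellow tips',xs[k].min(),xs[k].max(),ys[k].max(),onz(w,((xs[k].min()+xs[k].max())/2,ys[k].max()),42)[:2].round(1))
# dish + balls in the side view
h=cv2.cvtColor(a['image'],cv2.COLOR_RGB2HSV);m=cv2.inRange(h,(95,120,60),(125,255,255));n,l,s,c=cv2.connectedComponentsWithStats(m)
print('dish side',[ (s[i].tolist()) for i in range(1,n) if s[i,4]>600])
x0,y0=306,232; sub=a['image'][y0:y0+42,x0:x0+50]; mm=((sub.min(2)>100)&(sub.max(2).astype(int)-sub.min(2)<60)).astype('uint8')
n,l,s,c=cv2.connectedComponentsWithStats(mm)
for i in range(1,n):
    if s[i,4]>8:
        q=onz(a,c[i]+[x0,y0],14);print('ball',s[i,4],q.round(0),np.hypot(q[0]-613.7,q[1]+11).round(0))
cv2.imwrite('pics/c7.png',cv2.cvtColor(cv2.resize(w['image'][220:310,270:370],(600,540),interpolation=cv2.INTER_CUBIC),cv2.COLOR_RGB2BGR))
```

```text
grip blob [ 307  203   32   33 1012] [525.8 353.7 110. ]
red [309 247  28  28 601] [322.2 260. ]
red [310 278  22   9 110] [320.2 281.5]
yellow tips 301 344 295 [602.1 406. ]
dish side [[127, 203, 46, 35, 1304], [305, 232, 49, 39, 1318]]
ball 33 [621.  38.  14.] 49.0
ball 33 [629.   1.  14.] 20.0
ball 37 [587.  -4.  14.] 27.0
ball 37 [640. -33.  14.] 35.0
ball 39 [610. -24.  14.] 13.0
```

View pics/c7.png

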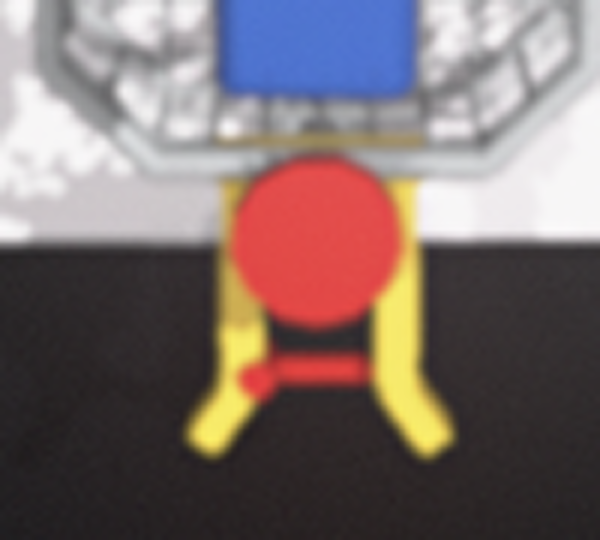

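The close crop shows the latch, at about (310,372), lying straight across the mouth behind the red pin head, so it's shut. Handing in.

```bash
python3 -c "
from h import *
finish_job()"
```

```text
the job is handed in; nothing more can be done
```

I finished the job and handed it in at about 20 s of the 64 s allowed. I lifted the white basket by its blue grip, tipped it to about 52° over the right-hand blue dish, and set it empty on the stand. Then I pushed the hook onto the pin, opened the gripper and backed off to about 170 mm above.

**Last checks:**
- **Balls:** all five are in the dish, measured 13, 20, 27, 35 and 49 mm from its axis (limit 55 mm). The dish outline in the side view hasn't moved.
- **Latch:** in the close wrist crop it lies straight across the mouth behind the pin.
- **Basket:** it looks upright on the plate. Just before release I estimated its underside about level with the plate top.
- **Bystanders:** none looked disturbed in the side views. I did not measure them again.

**Disagreements and gaps:**
- I measured the pin at about x = -49 mm in the basket frame, while the hook geometry stops it at -53 mm. I take this as a few mm of calibration and grasp error. Both values are inside the -70 to -45 mm window.
- The plate contact did not show as a clear change in force before I opened the fingers, so the basket may have dropped up to about 1 mm.
- I didn't take a reading of the latch angle during the push. That it swung inward is inferred from it now being shut behind the pin.

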